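# Slide the cone plaque under the low kiln shelf

### The job

Line up the terracotta plaque that carries the three little cones with the opening under the low kiln shelf and push it in along the bench, cones first, until its front edge sits squarely against the stop brick at the back. Only push the plaque itself with the fingers: it must stay flat on the bench, never lifted or tipped, the cones must not be touched, and the plaque and its cones must not knock against the shelf above. Leave everything else on the bench where it stands.

Things in the scene. Friction and masses are not known exactly. Their poses are not given: they have to be found in the camera images.
- plaque: loose flat terracotta slab, 110 mm long (x), 96 mm wide (y), 16 mm thick, about 0.35 kg, pale stripe across its tail. Origin at the centre of its underside; +x points to the front edge, which goes in first; the bare tail is at -x. Cones stand on its front half, tops 40 mm above the bench. A push of 2 to 6 N slides it; it does not tip when pushed at an edge within 14 mm of the bench
- cones: the three small witness cones (white, ochre, grey-blue), fixed on the plaque in a row across it, 25 mm ahead of the plaque's centre and at 0 and 28 mm either side; each is 16 mm across at the foot and 24 mm tall. Origin on the plaque's top face above the plaque's origin (16 mm up). Not to be touched
- stand: fixed low bridge: two cream soft bricks (70 mm deep, 34 mm wide, 46 mm high) leave an opening 124 mm wide (62 mm each side of the centre) and 46 mm high, closed at the back by the stop brick. Origin on the bench under the shelf's centre; +x points into the opening. With the plaque home its origin lies 20 mm before this origin (at -x) and 40 mm of its tail sticks out
- mouth (a point): bench point at the middle of the mouth of the opening, 35 mm before the stand's origin; axes as the stand's
- stop (a point): bench point at the middle of the face of the reddish stop brick that looks to the mouth, 35 mm beyond the stand's origin; the brick is 40 mm deep, 192 mm wide, 30 mm high; axes as the stand's
- shelf: the fixed buff kiln shelf lying on the two bricks: 70 mm deep (x), 200 mm wide (y), 14 mm thick; underside 46 mm and top 60 mm above the bench. Origin at the centre of its underside, axes as the stand's
- cup: loose terracotta cup, 72 mm across, 70 mm high, beside the work; leave it. Origin at the centre of its underside
- prop: loose upright cream kiln prop, 48 mm across, 75 mm high, beside the work; leave it. Origin at the centre of its underside
- jar: loose white jar with a blue cap, 62 mm across, 75 mm high, beside the work; leave it. Origin at the centre of its underside
- bowl: loose clay bowl, 130 mm across, 50 mm high, off to the left; leave it. Origin at the centre of its underside
- brush: loose brush lying off to the right, about 200 mm long; leave it. Origin at the middle of its underside
- bat: loose round plywood bat lying flat to the right, 100 mm across, 14 mm thick; leave it. Origin at the centre of its underside
Things that resemble listed ones, but are neither listed nor needed, are in the scene too. What is shaped like the plaque but pink is not meant.

How it is judged (in metres and radians):
At the end, for the whole second after the job is handed in: the plaque lies flat and at rest on the bench under the shelf, its front edge within 6 mm of the stop brick (measured at its centre line) and within 0.1 rad of square to it, between the two bricks (x of plaque in the frame of stand between -0.026 and -0.015 m and y of plaque in the frame of stand between -0.018 and 0.018 m and angle between the x axis of plaque and the x axis of stand, either way round below 0.1 rad and angle between plaque's own z axis and vertical below 0.03 rad and height (world z) of plaque below 0.003 m and linear speed of plaque below 0.01 m/s); the robot touches nothing.
It fails at once if the plaque is lifted off the bench (its underside's centre more than 8 mm up) (height (world z) of plaque above 0.008 m).
It fails at once if the plaque is tipped more than 0.1 rad (angle between plaque's own z axis and vertical above 0.1 rad).
It fails at once if the robot touches the cones (contact force between any of the fingers, the arm and cones above 0.5 N).
It fails at once if the plaque or its cones knock against the shelf above (contact force between plaque and shelf above 1 N).
It fails at once if the cup, spare prop, jar, bowl, brush or bat is moved more than 20 mm (distance of any of cup, prop, jar, bowl, brush, bat from where it was at the start of the episode above 0.02 m).
It also fails if it takes over 67 s, if anything falls off the work surface, if the arm or the gripper's body presses on something with over 40 N, if the wrist force passes 120 N, or if a joint passes its speed limit or range.

### The arm

A 6-joint arm with a two-finger parallel gripper is mounted at the origin on the work surface. World frame = base frame: x ahead of the robot, y to its left, z up, the work surface at z = 0. Lengths are in m, angles in degrees, forces in N, time in s.
With the tool pointing down it reaches from about 0.425 to 0.95 m from the base axis. Payload 14.7 kg.
Tool frame: the origin (TCP) lies on the centre line of the jaws, within the pads' length; the fingertips stand manip.tips_ahead ahead of it and the grasp point (between the pads) is the TCP (manip.tips_ahead is the distance from the TCP to the fingertips, in m); z points along the fingers, y is the direction in which the jaws open and shut (so a half turn about z gives the same grasp; the last joint's range is limited). The gripper opens to 85 mm and grips with 20 to 120 N. Pads are 22 mm wide; open, the fingers measure 114 mm over their backs; the gripper's body (76 mm by 85 mm) begins 54 mm behind the grasp point. The pads swing forward as they close: fully open they stand 13 mm farther back than shut.
Start: joints at [62.418, 27.513, 91.461, -0, 61.026, -2.67], TCP at [0.274, 0.59, 0.25] pointing down, gripper open.
Joint ranges: [-157.49, 157.49], [-46.99, 117.5], [13.45, 153.17], [-89.5, 269.5], [5.16, 153.95], [-167.48, 167.48]. Speed limits (degrees/s): [108.29, 108.29, 136.94, 172.46, 172.46, 172.46].

### API

Orientations are given as a 3x3 rotation matrix whose columns are the frame's x, y, z axes.
In Python, from workcell import manip gives the robot as it stands.
- The arm moves only by the tool send_rows, never from a script. Its argument "deltas" is a list that holds one entry, the list of rows, each a list of 6 numbers: the shift along the tool's x, y, z in mm, then the turn, a rotation vector about the tool's x, y, z in rad. In form: [[[dx, dy, dz, rx, ry, rz], ...]]. A call has exactly 8 rows; each row is the pose to reach, as a shift and turn from the pose commanded when the call began, along the tool's axes at that moment; what a row does not reach only later rows make up. A row lasts 1/8 s, in which the tool goes at most 62.5 mm and 10.7 degrees, less where a joint would pass 70% of its speed; a pose out of reach is approached as far as the arm can. A call with a gripper value outside its range is refused whole. "fingers" is the closure in counts, from 0 (fully open) to 255 (shut), set as the call begins (left out, the last holds). The fingers move at their own pace and stop on an object; "squeeze" is the grip in N (left out, the last holds). Time passes only in rows, so rows that repeat a pose let the fingers close, or fill a call up. It gives the time, the measured TCP pose, the force and the opening at its end, in the units of the state.
- manip.read_state(): the state, without advancing time (a new reading comes with each control period).
- manip.read_camera(name): name is "scene" or "side" or "wrist"; returns the picture (480x640x3 uint8, blue, green, red); there is no depth.
- manip.camera_info(name): a dict with "fx", "fy", "cx", "cy" (pixels), "pose" (4x4, takes a point from camera to world coordinates); the wrist camera has in their place "mount" (4x4, takes a point from camera to tool coordinates, whose origin is the TCP and whose axes are the flange's). Camera axes: x right, y up, looking along -z (the intrinsics and any distortion apply to the point x, -y, -z); pixel columns grow to the right and rows downward; lengths in m; the calibration is good to about 2 mm. A picture is of the moment at which its call begins: read the wrist's pose just before it. camera_info takes no time and is no camera call.
- manip.hand_in(): hands the job in, once; it reports no verdict.
Trained networks look in the newest picture that a camera, given by its name, has taken for a name from the list of things; names that differ only in an ending like _2 or _b are one class to them, and where a whole thing is asked for, a point or a joint stands for the part that bears it (a point fixed in the world has none). Each returns a list of dicts, best first, with "p" (0 to 1); they miss things now and then, are a little off and sometimes report something else, mostly with a low value. They report only what shows in the picture. A call takes as long as a camera call. They do not tell look-alikes from the thing itself.
- manip.spot_in(camera, thing): "point" ([x, y, z] in m, in world coordinates, good to about 4 mm: the middle of the surface that is visible of it).
The state is a dict: "t": time; "joint_positions": joint angles; "joint_velocities": joint speeds; "joint_torque": joint torques, N m; "eef_pos": TCP position; "tcp_rot": TCP orientation; "wrist_force": force on the tool from outside, world axes, zero at the start; "wrist_torque": the same for the moment, N m; "width": finger opening in m.
Only numpy, scipy, OpenCV 4.12 (cv2) and the standard library are available. Lean on these libraries where they do the work, as an engineer would, in place of code of your own. Each camera call takes 0.05 s, during which the arm holds its last target. There are 200 camera calls.

## Working session

There is one attempt and no reset: what is moved stays moved. The work goes in short steps, Python scripts to look and compute and a tool call to move; the robot and the scene stay as the last step left them, time stands still between calls to the robot, and variables do not carry over. Pictures are saved under pics/ and viewed, about 8 in all and at most 12, crops included, and the job is handed in when it is done.

Besides the shell and the picture viewer there is one more tool, called after "Request:" as name(argument=value, ...), one argument or row to a line, values as JSON. send_rows: Moves the arm, as the interface text tells. Its arguments: {"type":"object","properties":{"deltas":{"type":"array","items":{"type":"array","items":{"type":"array","items":{"type":"number"}}}},"fingers":{"type":"number"},"squeeze":{"type":"number"}},"required":["deltas"]}

```bash
mkdir -p pics; ls; python3 - <<'E'
from workcell import manip
import cv2,numpy as np
s=manip.read_state();print(s['t'],s['eef_pos'],s['tcp_rot'],s['width'],manip.tips_ahead)
for c in ['scene','side']:
    cv2.imwrite(f'pics/{c}0.png',manip.read_camera(c))
    i=manip.camera_info(c);print(c,{k:(np.round(v,4).tolist() if not isinstance(v,str) else v) for k,v in i.items()})
    for th in ['plaque','cones','stand','shelf','stop']:
        try:
            for d in manip.spot_in(c,th)[:3]:print(c,th,np.round(d['point'],3),round(d['p'],2))
        except Exception as e:print(th,e)
print(manip.camera_info('wrist'))
E
```

```text
pics
0.0 [0.27359432 0.589172   0.24965855] [[-9.06962232e-01  4.21211563e-01 -5.73102161e-04]
 [ 4.21211949e-01  9.06961562e-01 -1.10437011e-03]
 [ 5.46081705e-05 -1.24301946e-03 -9.99999226e-01]] 0.08549923320748491 0.019
scene {'fx': 498.1395, 'fy': 498.1395, 'cx': 313.8603, 'cy': 234.0539, 'pose': [[0.3717, -0.6362, 0.676, 1.41], [0.9283, 0.2447, -0.28, -0.3496], [0.0127, 0.7316, 0.6816, 0.938], [0.0, 0.0, 0.0, 1.0]]}
scene plaque [ 0.486 -0.121  0.013] 0.87
scene plaque [0.531 0.093 0.015] 0.72
scene plaque [0.367 0.255 0.015] 0.67
scene cones [0.546 0.096 0.027] 0.65
scene stand [0.712 0.085 0.051] 0.68
scene shelf [0.689 0.087 0.059] 0.72
scene stop [0.71  0.088 0.047] 0.63
side {'fx': 508.1517, 'fy': 508.1517, 'cx': 325.0578, 'cy': 241.3028, 'pose': [[0.9341, 0.2243, -0.2776, 0.0794], [-0.3565, 0.6226, -0.6966, -1.1651], [0.0165, 0.7497, 0.6616, 1.1514], [0.0, 0.0, 0.0, 1.0]]}
side plaque [0.517 0.091 0.014] 0.8
side plaque [ 0.476 -0.126  0.017] 0.66
side plaque [0.358 0.249 0.019] 0.56
side cones [0.396 0.537 0.028] 0.73
side cones [0.544 0.096 0.024] 0.55
side cones [0.334 0.267 0.028] 0.53
side stand [0.685 0.063 0.062] 0.81
side shelf [0.678 0.081 0.058] 0.74
side stop [0.684 0.068 0.06 ] 0.58
{'fx': 341.012789385872, 'fy': 341.012789385872, 'cx': 320.3587128523361, 'cy': 236.2383402303014, 'mount': array([[-2.33731410e-04,  9.61628469e-01,  2.74354939e-01,
         6.99782845e-02],
       [ 9.99997856e-01,  7.89290418e-04, -1.91457543e-03,
         4.79261426e-04],
       [-2.05765597e-03,  2.74353903e-01, -9.61626592e-01,
        -1.23430692e-01],
       [ 0.00000000e+00,  0.00000000e+00,  0.00000000e+00,
         1.00000000e+00]])}
```

View pics/scene0.png

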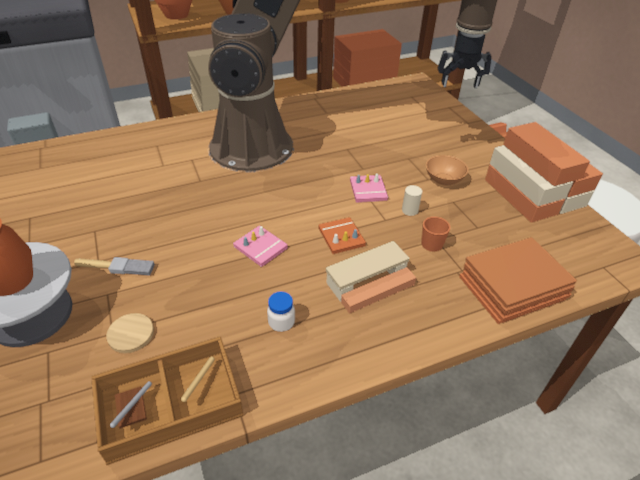

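View pics/side0.png

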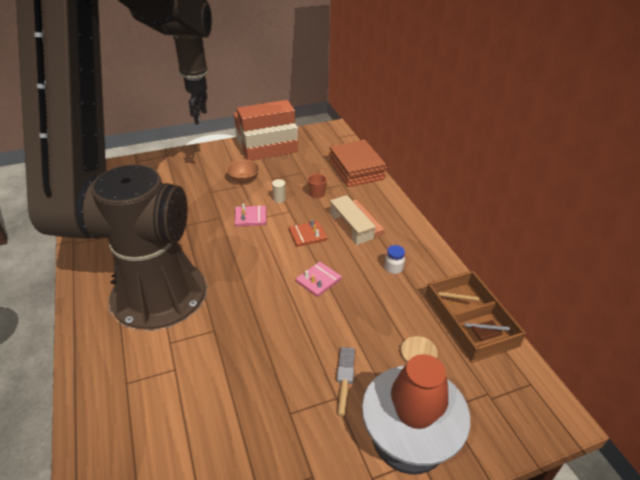

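The scene view shows three candidates: terracotta at (342,235), pink at (261,245) and pink at (369,187). The orange terracotta one with its tail stripe away from the kiln fits, and the pink ones are excluded. I'll confirm it in one enlarged crop and pick corners there.

```bash
python3 - <<'E'
import cv2
a=cv2.imread('pics/scene0.png')[205:310,310:425]
b=cv2.imread('pics/side0.png')[190:250,280:390]
cv2.imwrite('pics/c1.png',cv2.resize(a,None,fx=5.5,fy=5.5,interpolation=cv2.INTER_CUBIC))
E
```

```text
(no output)
```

View pics/c1.png

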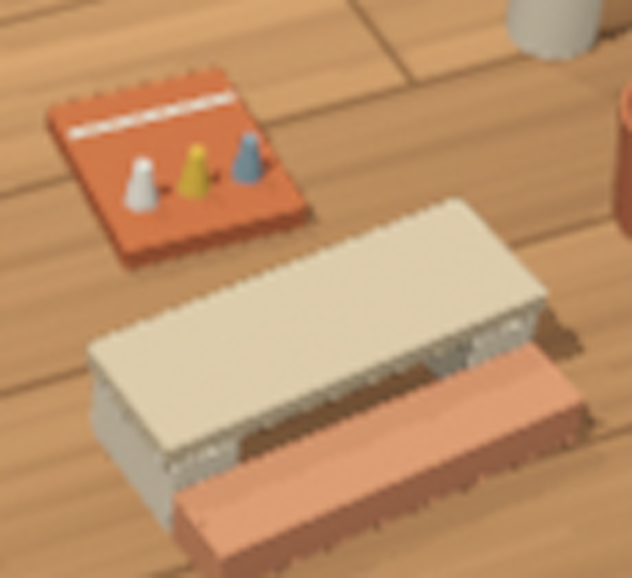

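The crop confirms it: terracotta slab, white, ochre and blue cones on the kiln side, pale stripe at the tail. Corner picks (crop px) are plaque (48,118), (218,70), (310,212), (127,258) and shelf top (90,350), (460,200), (547,293), (170,450).

```bash
cat > h.py <<'E'
from workcell import manip
import cv2,numpy as np
def back(px,z,info,pose):
    px=np.atleast_2d(px).astype(float)
    d=np.c_[(px[:,0]-info['cx'])/info['fx'],-(px[:,1]-info['cy'])/info['fy'],-np.ones(len(px))]@pose[:3,:3].T
    return pose[:3,3]+d*((z-pose[2,3])/d[:,2])[:,None]
def fit(model,pts):
    m=np.asarray(model,float);p=np.asarray(pts)[:,:2];mc=m.mean(0);pc=p.mean(0)
    U,S,V=np.linalg.svd((m-mc).T@(p-pc));D=np.diag([1,np.linalg.det(V.T@U.T)]);R=V.T@D@U.T
    t=pc-R@mc;res=np.abs((R@m.T).T+t-p).max()
    return t,np.degrees(np.arctan2(R[1,0],R[0,0])),res
PL=[(-.055,-.048),(-.055,.048),(.055,.048),(.055,-.048)]
SH=[(-.035,-.1),(-.035,.1),(.035,.1),(.035,-.1)]
def wpose(s):
    T=np.eye(4);T[:3,:3]=s['tcp_rot'];T[:3,3]=s['eef_pos'];return T@np.array(manip.camera_info('wrist')['mount'])
def rel(p,pa,s,sa):
    a=np.radians(sa);R=np.array([[np.cos(a),np.sin(a)],[-np.sin(a),np.cos(a)]]);return R@(p-s)*1000,pa-sa
E
python3 - <<'E'
from h import *
i=manip.camera_info('scene')
f=lambda q:np.array(q)/5.5+[310,205]-.4
p=back(f([(48,118),(218,70),(310,212),(127,258)]),.016,i,np.array(i['pose']))
s=back(f([(90,350),(460,200),(547,293),(170,450)]),.06,i,np.array(i['pose']))
P=fit(PL,p);S=fit(SH,s);print(P,S,rel(P[0],P[1],S[0],S[1]))
for n in ['cup','prop','jar','bowl','brush','bat']:
    print(n,[(np.round(d['point'],3),round(d['p'],2)) for d in manip.spot_in('scene',n)[:2]])
E
```

```text
(array([0.52267353, 0.09927896]), np.float64(-0.7490908658479722), np.float64(0.0027376631037408505)) (array([0.68213819, 0.09635424]), np.float64(7.166904107193948), np.float64(0.0020941722841902877)) (array([-157.85386674,   22.79669484]), np.float64(-7.91599497304192))
cup [(array([0.643, 0.314, 0.047]), 0.85)]
prop [(array([0.498, 0.324, 0.05 ]), 0.8), (array([0.642, 0.317, 0.046]), 0.54)]
jar [(array([ 0.745, -0.147,  0.058]), 0.81)]
bowl [(array([0.372, 0.524, 0.027]), 0.86)]
brush [(array([ 0.435, -0.464,  0.019]), 0.92)]
bat [(array([ 0.648, -0.473,  0.014]), 0.64)]
```

```bash
cat >> h.py <<'E'
from scipy.spatial.transform import Rotation as Ro
def row(pos,xdeg):
    "delta from present pose to world pos with tool x at heading xdeg, tool down"
    s=manip.read_state();R=np.array(s['tcp_rot']);a=np.radians(xdeg)
    x=np.array([np.cos(a),np.sin(a),0]);z=np.array([0,0,-1.]);T=np.c_[x,np.cross(z,x),z]
    print('row',np.round(R.T@(np.array(pos)-s['eef_pos'])*1000,1),np.round(Ro.from_matrix(R.T@T).as_rotvec(),4),'t',s['t'])
SP=np.array([.6821,.0964]);SA=7.17
def w(x,y,z,sp=None,sa=None):
    sp=SP if sp is None else sp;a=np.radians(SA if sa is None else sa)
    return [sp[0]+np.cos(a)*x-np.sin(a)*y,sp[1]+np.sin(a)*x+np.cos(a)*y,z]
E
python3 - <<'E'
from h import *
row(w(-.14,.125,.24),97.2)
E
```

```text
row [-393.  -243.7   10.3] [ 1.0000e-04 -1.0000e-04  1.0103e+00] t 0.9
```

Request:
send_rows(
  deltas=[
    [[-393,-243.7,10.3,0,0,1.0103],[-393,-243.7,10.3,0,0,1.0103],[-393,-243.7,10.3,0,0,1.0103],[-393,-243.7,10.3,0,0,1.0103],[-393,-243.7,10.3,0,0,1.0103],[-393,-243.7,10.3,0,0,1.0103],[-393,-243.7,10.3,0,0,1.0103],[-393,-243.7,10.3,0,0,1.0103]],
  ],
)

```text
t: 1.9
eef_pos: [0.5291, 0.2001, 0.24]
tcp_rot: [[-0.123, 0.992, 0.001], [0.992, 0.123, -0.0], [-0.0, 0.0, -1.0]]
wrist_force: [0.6, 1.2, 0.5]
width: 0.0853
```

```bash
python3 - <<'E'
from h import *
s=manip.read_state();im=manip.read_camera('wrist');print(s['eef_pos'],s['tcp_rot'][:,0],s['wrist_force'])
cv2.imwrite('pics/w1.png',im);np.savez('w1.npz',T=wpose(s))
row(w(-.14,.125,.24),97.2)
E
```

```text
[0.52911939 0.2001285  0.24004881] [-1.22779133e-01  9.92433976e-01 -2.94991664e-04] [0.55785821 1.21384965 0.52569101]
row [ 4.2 -1.9 -0. ] [ 0.0009  0.0009 -0.0025] t 1.95
```

View pics/w1.png

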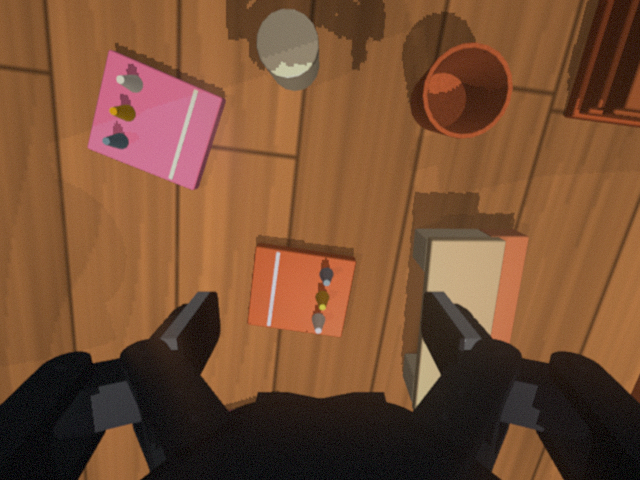

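The wrist view shows the terracotta plaque at about (302,293), the kiln shelf at right with its top corners near (429,240) and (503,239), and a pink look-alike top left. I'll overlay the fitted models to check.

```bash
cat >> h.py <<'E'
def proj(P,info,pose):
    q=(np.asarray(P)-pose[:3,3])@pose[:3,:3];return np.c_[info['cx']+info['fx']*q[:,0]/-q[:,2],info['cy']-info['fy']*q[:,1]/-q[:,2]]
def rect(m,p,a,z):return np.array([w(x,y,z,p,a) for x,y in m])
E
python3 - <<'E'
from h import *
i=manip.camera_info('wrist');T=np.load('w1.npz')['T']
p=back([(249,325),(259,251),(354,260),(341,336)],.016,i,T)
P=fit(PL,p);print(P,rel(P[0],P[1],SP,SA))
print(np.round(back([(429,240),(503,239)],.06,i,T),4))
print(np.round(rect(SH,SP,SA,.06)[1:3],4))
im=cv2.imread('pics/w1.png');k=4
im=cv2.resize(im[220:360,240:540],None,fx=2.6,fy=2.6,interpolation=cv2.INTER_CUBIC)
for m,q,a,z in [(PL,P[0],P[1],.016),(SH,SP,SA,.06)]:
    u=(proj(rect(m,q,a,z),i,T)+.5-[240,220])*2.6
    cv2.polylines(im,[u.astype(int)],True,(255,0,0),1)
cv2.imwrite('pics/w1c.png',im)
E
```

```text
(array([0.5195634 , 0.10276606]), np.float64(-0.628699817425798), np.float64(0.00460293568676573)) (array([-160.47102373,   26.60307705]), np.float64(-7.798699817425798))
[[0.6319 0.1931 0.06  ]
 [0.6999 0.2025 0.06  ]]
[[0.6349 0.1912 0.06  ]
 [0.7043 0.2    0.06  ]]
```

View pics/w1c.png

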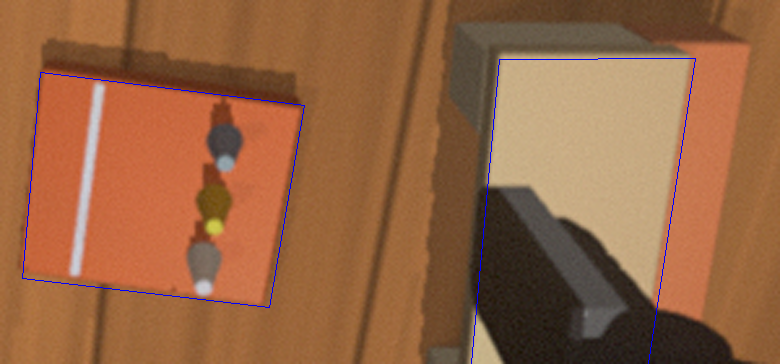

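```bash
sed -i 's/^SP=.*/SP=np.array([.680,.0975]);SA=7.3/' h.py; python3 - <<'E'
from h import *
i=manip.camera_info('wrist');M=np.array(i['mount'])
for z in (.019,.006):
    print(z,proj([(x,y,z) for y in (-.0427,-.057,.0427,.057) for x in (.011,-.011)],i,M).round().tolist())
row(w(-.157,.118,.05),97.3)
E
```

```text
0.019 [[225.0, 277.0], [229.0, 320.0], [193.0, 277.0], [198.0, 320.0], [415.0, 277.0], [412.0, 320.0], [447.0, 277.0], [442.0, 320.0]]
0.006 [[217.0, 289.0], [221.0, 336.0], [182.0, 289.0], [188.0, 336.0], [424.0, 289.0], [419.0, 336.0], [458.0, 289.0], [453.0, 336.0]]
row [ -1.7 -21.3 190. ] [ 0.0009  0.0009 -0.0043] t 1.95
```

The picture fits tips about 5–6 mm ahead of the TCP when open, so TCP z = 0.010 puts the tips roughly 4–5 mm above the bench. I'll descend beside the plaque.

Request:
send_rows(
  deltas=[
    [[-1.7,-21.3,60,0,0,-0.0043],[-1.7,-21.3,120,0,0,-0.0043],[-1.7,-21.3,170,0,0,-0.0043],[-1.7,-21.3,205,0,0,-0.0043],[-1.7,-21.3,215,0,0,-0.0043],[-1.7,-21.3,222,0,0,-0.0043],[-1.7,-21.3,227,0,0,-0.0043],[-1.7,-21.3,229,0,0,-0.0043]],
  ],
)

```text
t: 2.95
eef_pos: [0.5072, 0.1988, 0.0117]
tcp_rot: [[-0.13, 0.992, 0.001], [0.992, 0.13, 0.0], [0.0, 0.001, -1.0]]
wrist_force: [-0.5, -0.1, -0.8]
width: 0.0854
```

```bash
python3 - <<'E'
from h import *
s=manip.read_state();print(s['eef_pos'],s['wrist_force'])
row(w(-.157,.059,.010),97.3)
cv2.imwrite('pics/sd1.png',cv2.resize(manip.read_camera('scene')[180:320,280:450],None,fx=4,fy=4))
E
```

```text
[0.50715769 0.19877622 0.01168298] [-0.45059109 -0.07231947 -0.7690401 ]
row [-63.4   1.4   1.7] [ 0.0013 -0.0002  0.0026] t 2.95
```

View pics/sd1.png

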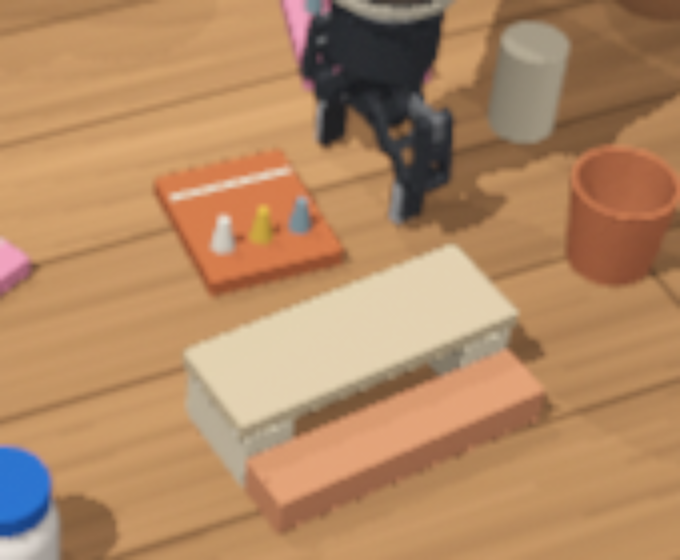

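Request:
send_rows(
  deltas=[
    [[-12,0.7,1.5,0,0,0.002],[-20,1,1.5,0,0,0.002],[-26,1.4,1.5,0,0,0.002],[-31,1.4,1.5,0,0,0.002],[-36,1.4,1.5,0,0,0.002],[-41,1.4,1.5,0,0,0.002],[-45,1.4,1.5,0,0,0.002],[-49,1.4,1.5,0,0,0.002]],
  ],
)

```text
t: 4.0
eef_pos: [0.5143, 0.15, 0.0095]
tcp_rot: [[-0.128, 0.992, -0.0], [0.992, 0.128, -0.0], [0.0, -0.0, -1.0]]
wrist_force: [-2.8, 2.9, 1.6]
width: 0.0851
```

Request:
send_rows(
  deltas=[
    [[-3,0,0,0,0,0],[-6,0,0,0,0,0],[-9,0,0,0,0,0],[-11,0,0,0,0,0],[-12,0,0,0,0,0],[-12,0,0,0,0,0],[-12,0,0,0,0,0],[-12,0,0,0,0,0]],
  ],
)

```text
t: 5.0
eef_pos: [0.5159, 0.1383, 0.0095]
tcp_rot: [[-0.128, 0.992, -0.0], [0.992, 0.128, -0.0], [-0.0, -0.0, -1.0]]
wrist_force: [0.4, -0.4, -0.4]
width: 0.0854
```

```bash
python3 - <<'E'
from h import *
s=manip.read_state();print(s['eef_pos'],s['wrist_force'],rel(s['eef_pos'][:2],0,SP,SA)[0])
cv2.imwrite('pics/sd2.png',cv2.resize(manip.read_camera('scene')[200:305,310:425],None,fx=5.5,fy=5.5,interpolation=cv2.INTER_CUBIC))
E
```

```text
[0.51587711 0.13829298 0.00949499] [ 0.38139416 -0.39791999 -0.41946989] [-157.60924046   61.31653698]
```

View pics/sd2.png

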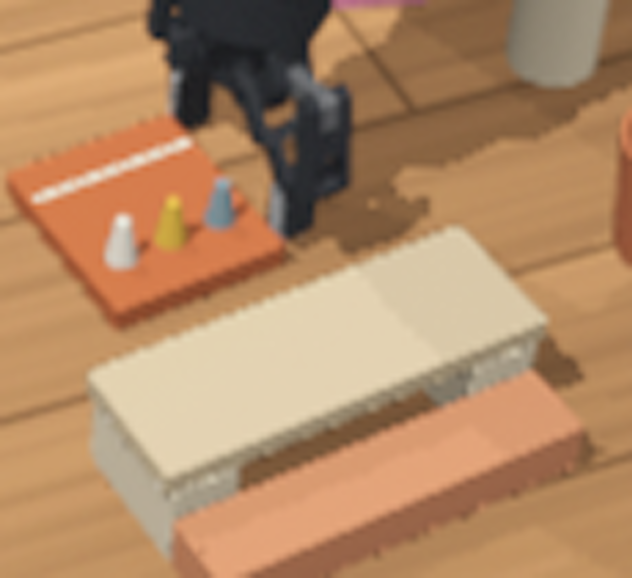

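The plaque is now visibly parallel to the shelf, with crop corners (8,180), (175,118), (285,245) and (118,316).

```bash
python3 - <<'E'
from h import *
i=manip.camera_info('scene');C=np.array(i['pose'])
f=lambda q:np.array(q)/5.5+[310,200]-.4
P=fit(PL,back(f([(8,180),(175,118),(285,245),(118,316)]),.016,i,C))
S=fit(SH,back(f([(90,375),(460,228),(547,320),(170,477)]),.06,i,C))
print(P,S,rel(P[0],P[1],S[0],S[1]))
row(w(-.157,.100,.0095),97.3)
E
```

```text
(array([0.53250388, 0.07920112]), np.float64(7.503468147757773), np.float64(0.003237855024017744)) (array([0.68173488, 0.09652711]), np.float64(6.955319050459128), np.float64(0.0015951438737442647)) (array([-150.2308871 ,    0.87269283]), np.float64(0.5481490972986451))
row [38.7  0.6 -0. ] [-0.0001  0.      0.0006] t 5.05
```

Request:
send_rows(
  deltas=[
    [[15,0,0,0,0,0],[38,0,0,0,0,0],[40,0,-20,0,0,0],[40,0,-60,0,0,0],[40,0,-110,0,0,0],[40,0,-110,0,0,0],[40,0,-110,0,0,0],[40,0,-110,0,0,0]],
  ],
)

```text
t: 6.05
eef_pos: [0.51, 0.178, 0.1185]
tcp_rot: [[-0.128, 0.992, -0.002], [0.992, 0.128, -0.001], [-0.0, -0.002, -1.0]]
wrist_force: [0.5, -0.2, -0.6]
width: 0.0853
```

```bash
python3 - <<'E'
from h import *
row(w(-.238,0,.12),187.3)
E
```

```text
row [-101.4  -79.7   -1.4] [-1.70e-03 -1.20e-03 -1.57e+00] t 6.05
```

Request:
send_rows(
  deltas=[
    [[-13,-10,0,0,0,-0.18],[-26,-20,0,0,0,-0.36],[-39,-30,0,0,0,-0.54],[-52,-40,0,0,0,-0.72],[-65,-50,0,0,0,-0.9],[-78,-60,0,0,0,-1.08],[-91,-70,0,0,0,-1.26],[-101.4,-79.7,-1.4,0,0,-1.44]],
  ],
)

```text
t: 7.05
eef_pos: [0.4437, 0.0667, 0.1199]
tcp_rot: [[-1.0, -0.003, -0.002], [-0.003, 1.0, -0.0], [0.002, -0.0, -1.0]]
wrist_force: [-0.1, -0.0, 0.6]
width: 0.0855
```

```bash
python3 - <<'E'
from h import *
row(w(-.238,0,.0105),187.3)
E
```

```text
row [ -0.5   0.5 109.4] [-0.     -0.0022 -0.1246] t 7.05
```

Request:
send_rows(
  deltas=[
    [[0,0,0,0,0,-0.1246],[0,0,40,0,0,-0.1246],[0,0,70,0,0,-0.1246],[0,0,90,0,0,-0.1246],[0,0,100,0,0,-0.1246],[0,0,106,0,0,-0.1246],[0,0,109,0,0,-0.1246],[0,0,109,0,0,-0.1246]],
  ],
)

```text
t: 8.05
eef_pos: [0.4449, 0.0672, 0.0122]
tcp_rot: [[-0.993, -0.121, 0.0], [-0.121, 0.993, 0.0], [-0.0, -0.0, -1.0]]
wrist_force: [0.4, 0.4, 0.7]
width: 0.0853
```

```bash
python3 - <<'E'
from h import *
row(w(-.238,0,.0095),187.3);row(w(-.088,0,.0095),187.3)
E
```

```text
row [1.  0.1 2.7] [-0.      0.0005 -0.0056] t 8.05
row [-149.     1.     2.7] [-0.      0.0005 -0.0056] t 8.05
```

Request:
send_rows(
  deltas=[
    [[-8,0.5,2,0,0,-0.005],[-14,0.5,2,0,0,-0.005],[-19,0.5,2,0,0,-0.005],[-25,0.5,2,0,0,-0.005],[-32,0.5,2,0,0,-0.005],[-39,0.5,2,0,0,-0.005],[-46,0.5,2,0,0,-0.005],[-52,0.5,2,0,0,-0.005]],
  ],
)

```text
t: 9.05
eef_pos: [0.4951, 0.0739, 0.0098]
tcp_rot: [[-0.992, -0.126, -0.003], [-0.126, 0.992, -0.0], [0.003, 0.0, -1.0]]
wrist_force: [-7.8, -0.4, 6.2]
width: 0.0854
```

```bash
python3 - <<'E'
from h import *
s=manip.read_state();print(s['wrist_force'],rel(s['eef_pos'][:2],0,SP,SA)[0],s['eef_pos'])
row(w(-.088,0,.0095),187.3)
cv2.imwrite('pics/sd3.png',cv2.resize(manip.read_camera('scene')[200:305,310:425],None,fx=5.5,fy=5.5,interpolation=cv2.INTER_CUBIC))
E
```

```text
[-7.83933405 -0.36708107  6.19548536] [-1.86346345e+02  1.24734382e-01] [0.49514825 0.0739457  0.00980209]
row [-98.3  -0.1   0. ] [ 0.0001 -0.0027 -0.0006] t 9.05
```

View pics/sd3.png

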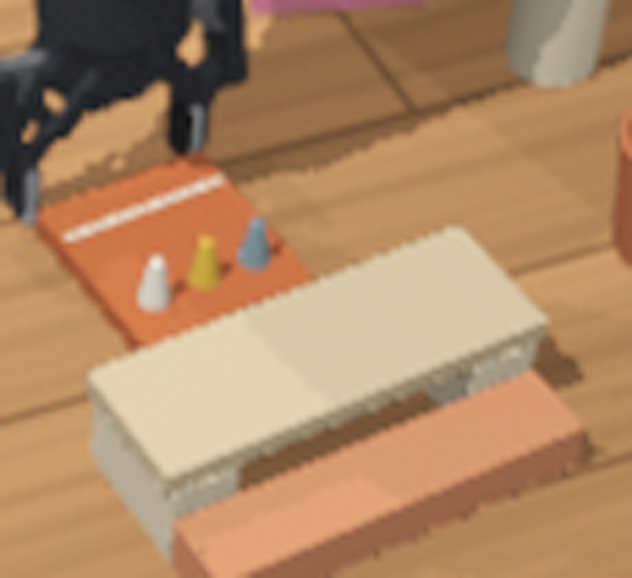

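```bash
python3 - <<'E'
from h import *
i=manip.camera_info('scene');C=np.array(i['pose'])
q=back(np.array([(38,218),(205,158)])/5.5+[310,200]-.4,.016,i,C)[:,:2]
for k in q: print(rel(k,0,np.array([.6819,.0965]),7.05)[0])
E
```

```text
[-172.04577316  -47.45066574]
[-170.73382193   47.49400033]
```

Request:
send_rows(
  deltas=[
    [[-7,0,0,0,0,0],[-16,0,0,0,0,0],[-26,0,0,0,0,0],[-36,0,0,0,0,0],[-46,0,0,0,0,0],[-56,0,0,0,0,0],[-65,0,0,0,0,0],[-72,0,0,0,0,0]],
  ],
)

```text
t: 10.1
eef_pos: [0.5683, 0.0832, 0.0099]
tcp_rot: [[-0.992, -0.126, 0.0], [-0.126, 0.992, -0.0], [-0.0, -0.0, -1.0]]
wrist_force: [-3.1, -0.2, 0.6]
width: 0.0853
```

Request:
send_rows(
  deltas=[
    [[-3,0,0,0,0,0],[-6,0,0,0,0,0],[-8,0,0,0,0,0],[-10,0,0,0,0,0],[-12,0,0,0,0,0],[-13,0,0,0,0,0],[-14,0,0,0,0,0],[-15,0,0,0,0,0]],
  ],
)

```text
t: 11.1
eef_pos: [0.5824, 0.085, 0.0099]
tcp_rot: [[-0.992, -0.126, -0.0], [-0.126, 0.992, -0.0], [0.0, 0.0, -1.0]]
wrist_force: [-3.0, 1.2, 0.2]
width: 0.0852
```

```bash
python3 - <<'E'
from h import *
s=manip.read_state();print(s['wrist_force'],rel(s['eef_pos'][:2],0,SP,SA)[0],s['eef_pos'])
cv2.imwrite('pics/sd4.png',cv2.resize(manip.read_camera('scene')[200:305,310:425],None,fx=5.5,fy=5.5,interpolation=cv2.INTER_CUBIC))
E
```

```text
[-3.00270089  1.21441769  0.199151  ] [-9.83443593e+01  3.33773342e-02] [0.58244854 0.08503702 0.00987361]
```

View pics/sd4.png

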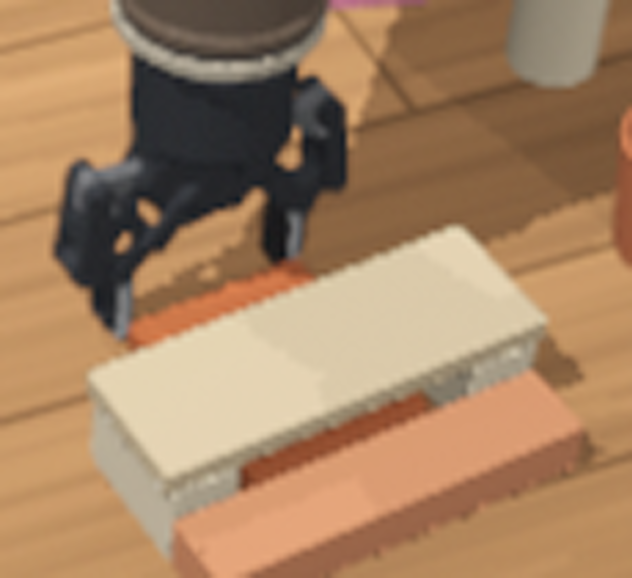

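It is going in squarely at about 3 N sliding force, with an estimated 10 mm left. I'll creep from here.

Request:
send_rows(
  deltas=[
    [[-1,0,0,0,0,0],[-2,0,0,0,0,0],[-3,0,0,0,0,0],[-4,0,0,0,0,0],[-5,0,0,0,0,0],[-6,0,0,0,0,0],[-7,0,0,0,0,0],[-7.5,0,0,0,0,0]],
  ],
)

```text
t: 12.15
eef_pos: [0.5901, 0.086, 0.0099]
tcp_rot: [[-0.992, -0.127, 0.0], [-0.127, 0.992, -0.0], [-0.0, -0.0, -1.0]]
wrist_force: [-2.7, 0.3, 1.2]
width: 0.0854
```

Request:
send_rows(
  deltas=[
    [[-0.3,0,0,0,0,0],[-0.6,0,0,0,0,0],[-0.9,0,0,0,0,0],[-1.2,0,0,0,0,0],[-1.5,0,0,0,0,0],[-1.7,0,0,0,0,0],[-1.9,0,0,0,0,0],[-2,0,0,0,0,0]],
  ],
)

```text
t: 13.15
eef_pos: [0.592, 0.0862, 0.0099]
tcp_rot: [[-0.992, -0.126, 0.0], [-0.126, 0.992, -0.0], [-0.0, -0.0, -1.0]]
wrist_force: [-3.1, -0.4, 0.3]
width: 0.0851
```

Request:
send_rows(
  deltas=[
    [[-0.3,0,0,0,0,0],[-0.6,0,0,0,0,0],[-0.9,0,0,0,0,0],[-1.2,0,0,0,0,0],[-1.5,0,0,0,0,0],[-1.7,0,0,0,0,0],[-1.9,0,0,0,0,0],[-2,0,0,0,0,0]],
  ],
)

```text
t: 14.15
eef_pos: [0.594, 0.0865, 0.0099]
tcp_rot: [[-0.992, -0.126, 0.0], [-0.126, 0.992, 0.0], [-0.0, 0.0, -1.0]]
wrist_force: [-3.6, -0.3, 0.6]
width: 0.0853
```

Request:
send_rows(
  deltas=[
    [[-0.3,0,0,0,0,0],[-0.6,0,0,0,0,0],[-0.9,0,0,0,0,0],[-1.2,0,0,0,0,0],[-1.5,0,0,0,0,0],[-1.7,0,0,0,0,0],[-1.9,0,0,0,0,0],[-2,0,0,0,0,0]],
  ],
)

```text
t: 15.15
eef_pos: [0.5949, 0.0866, 0.0098]
tcp_rot: [[-0.992, -0.127, -0.002], [-0.127, 0.992, -0.0], [0.002, 0.0, -1.0]]
wrist_force: [-9.0, -1.2, 5.2]
width: 0.0854
```

The force rose to 9 N and the arm stalled, so the plaque has met the stop where predicted (TCP about 86 mm before the stand origin). I'll back off along the bench, then lift.

Request:
send_rows(
  deltas=[
    [[2,0,0,0,0,0],[10,0,0,0,0,0],[25,0,0,0,0,0],[40,0,0,0,0,0],[60,0,-10,0,0,0],[80,0,-50,0,0,0],[90,0,-110,0,0,0],[90,0,-150,0,0,0]],
  ],
)

```text
t: 16.15
eef_pos: [0.5052, 0.0752, 0.1619]
tcp_rot: [[-0.992, -0.126, 0.0], [-0.126, 0.992, 0.0], [-0.0, -0.0, -1.0]]
wrist_force: [-0.4, 0.3, -0.4]
width: 0.0852
```

```bash
python3 - <<'E'
from h import *
s=manip.read_state();print(s['wrist_force'],s['eef_pos'])
cv2.imwrite('pics/sd5.png',cv2.resize(manip.read_camera('scene')[200:305,310:425],None,fx=5.5,fy=5.5,interpolation=cv2.INTER_CUBIC))
for n in ['cup','prop','jar','bowl','brush','bat']:
    print(n,[(np.round(d['point'],3),round(d['p'],2)) for d in manip.spot_in('scene',n)[:2]])
E
```

```text
[-0.39857713  0.3384847  -0.37301185] [0.50517043 0.0751767  0.16193404]
cup [(array([0.644, 0.316, 0.046]), 0.58)]
prop [(array([0.5  , 0.325, 0.05 ]), 0.62)]
jar [(array([ 0.745, -0.155,  0.059]), 0.87), (array([0.499, 0.327, 0.05 ]), 0.5)]
bowl [(array([0.378, 0.525, 0.03 ]), 0.58)]
brush [(array([ 0.434, -0.462,  0.018]), 0.55)]
bat [(array([ 0.643, -0.473,  0.016]), 0.56)]
```

View pics/sd5.png

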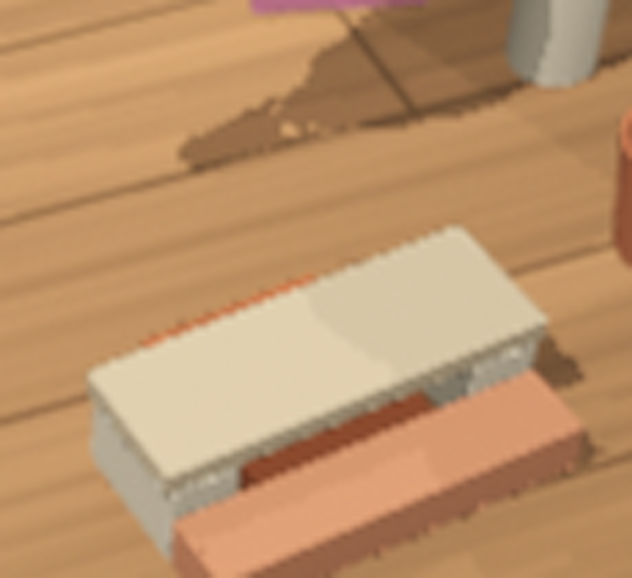

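The scene view shows only a thin strip of tail, parallel to the shelf, at crop px (145,343) to (315,277). I'll check it from the wrist camera.

```bash
python3 - <<'E'
from h import *
s=manip.read_state();im=manip.read_camera('wrist');i=manip.camera_info('wrist');T=wpose(s);np.savez('w2.npz',T=T)
P=rect(PL,w(-.020,0,0)[:2],SA,.016);u=proj(P,i,T);v=proj(rect(SH,SP,SA,.06),i,T);print(u.round(1).tolist(),v.round(1).tolist())
x0,y0=180,60
c=cv2.resize(im[y0:y0+210,x0:x0+280],None,fx=2.8,fy=2.8,interpolation=cv2.INTER_CUBIC)
cv2.imwrite('pics/w2.png',c)
E
```

```text
[[265.1, 338.7], [373.2, 338.5], [368.5, 437.6], [270.2, 437.8]] [[193.4, 414.1], [444.7, 413.6], [436.6, 480.9], [201.9, 481.5]]
```

View pics/w2.png

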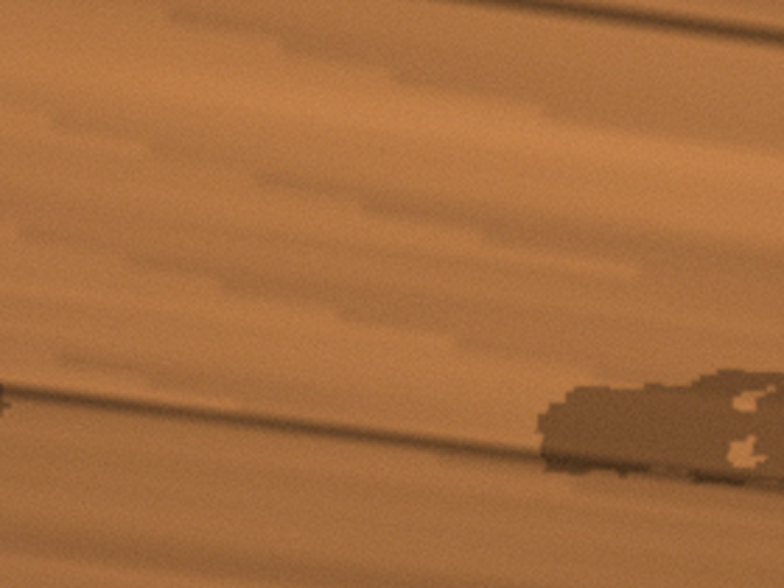

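That crop missed the area, because the tail is predicted lower, near row 338. I'll crop there.

```bash
python3 - <<'E'
from h import *
im=manip.read_camera('wrist')
cv2.imwrite('pics/w3.png',cv2.resize(im[290:480,180:460],None,fx=2.8,fy=2.8,interpolation=cv2.INTER_CUBIC))
E
```

```text
(no output)
```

View pics/w3.png

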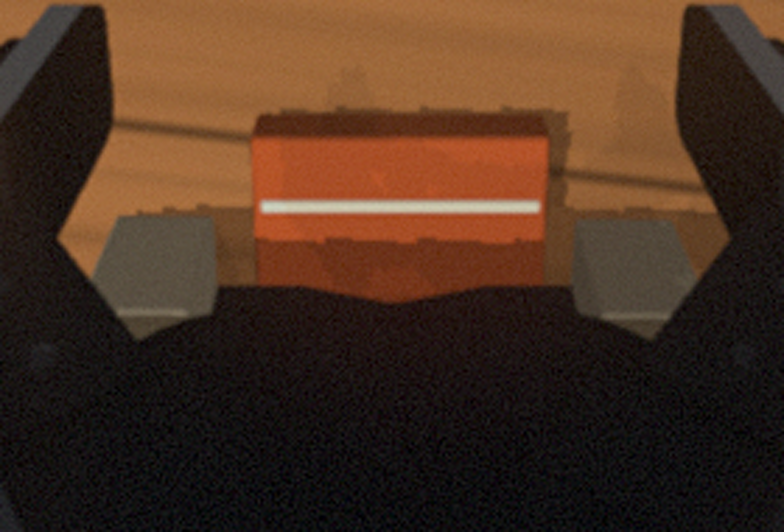

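The tail edge runs level from (252,137) to (548,137) in the crop. That is row 338.9 against 338.6 predicted for home, so it is square, and it is about 2 mm off centre between the bricks. The robot is clear, so I'm handing in.

```bash
python3 -c "
from workcell import manip
print(manip.hand_in())"
```

```text
the job is handed in; nothing more can be done
None
```

The terracotta plaque is home under the shelf, cones first and against the stop brick, and the job is handed in at about 16 s of the 67 s allowed. `hand_in` reports no verdict.

**What I did:** I first pushed the plaque sideways with both open fingers to centre it and square it to the opening. I then pushed it straight in from the tail at about 3 N sliding force. At the stop the force rose to 9 N and the arm stalled, and I backed off along the bench before lifting.

**Last checks:**
- **Depth:** the tail edge appeared in the wrist picture at row 338.9, against 338.6 predicted for home.
- **Squareness:** the tail edge was parallel to the mouth.
- **Centring:** the plaque sits about 2 mm off centre between the bricks.
- **Other things on the bench:** the network placed the cup, prop, jar, bowl, brush and bat within 8 mm of their starting spots, close to its own 4 mm accuracy, and the arm never went near the jar, which showed the largest shift.
- **Robot:** it was clear, with no force on the wrist.

**Disagreements:** the scene and wrist cameras differed by about 3–4 mm in absolute position, but agreed on where the plaque stood relative to the kiln stand. One wrist crop missed the plaque and was retaken. I did not see the front edge against the stop brick directly. That rests on the force rise and the tail position.

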